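# Test-clamp a plug-in module, draw it from its nest and hold it tilted over the light pad

### The arm

A 6-joint arm with a two-finger parallel gripper is mounted at the origin on the work surface. World frame = base frame: x ahead of the robot, y to its left, z up, the work surface at z = 0. Lengths are in m, angles in rad, forces in N, time in s.
With the tool pointing down it reaches from about 0.425 to 0.95 m from the base axis. Payload 3.5 kg.
Tool frame: the origin (TCP) lies midway between the tips of the shut fingers; the grasp point (between the pads) lies 19 mm behind it; z points along the fingers, y is the direction in which the jaws open and shut (so a half turn about z gives the same grasp; the last joint's range is limited). The gripper opens to 85 mm and grips with 20 to 120 N. Pads are 22 mm wide; open, the fingers measure 114 mm over their backs; the gripper's body (76 mm by 85 mm) begins 54 mm behind the grasp point. The pads swing forward as they close: fully open they stand 13 mm farther back than shut.
Start: joints at [-1.361, 0.286, 1.577, -0, 1.279, -0.15], TCP at [0.238, -0.632, 0.231] pointing down, gripper open.
Joint ranges: [-2.77, 2.77], [-0.9, 2.22], [0.21, 2.48], [-1.53, 4.67], [0.24, 2.81], [-2.84, 2.84]. Speed limits (rad/s): [2.79, 2.79, 3.14, 3.14, 3.14, 3.14].

### API

Orientations are given as a unit quaternion [x, y, z, w].
In Python, from plant import * gives the robot as it stands.
- The arm moves only by the shell command python3 -m jog 'ROWS' [FORCE]. ROWS is a JSON object of lists of equal length, an entry for each row: "travel": the shift along the world's x, y, z in mm, a list of three; "dr": the turn, a rotation vector about the world's x, y, z in degrees, a list of three; "jaw": the closure in counts, from 0 (fully open) to 255 (shut). In form: {"travel": [[x, y, z], ...], "dr": [[wx, wy, wz], ...], "jaw": [jaw, ...]}. A call has 1 to 5 rows; each row shifts and turns the commanded pose from where the row before left it; what a row does not reach is not made up. A row lasts 1/12 s, in which the tool goes at most 41.7 mm and 7.16 degrees, less where a joint would pass 70% of its speed; a pose out of reach is approached as far as the arm can. A call is refused whole if a number of a shift passes 41.7 or a number of a turn 7.16, either way. A call with a gripper value outside its range is refused whole. The fingers move at their own pace and stop on an object; FORCE is the grip in N (left out, the last holds). Time passes only in rows, so rows that do not move let the fingers close. It gives the time, the measured TCP pose, the force and the opening at its end, in the units of the state.
- get_state(): the state, without advancing time (a new reading comes with each control period).
- read_camera(name): name is "scene" or "top" or "wrist"; returns the picture (400x640x3 uint8, red, green, blue); there is no depth.
- camera_info(name): a dict with "K" (3x3 intrinsics, pixels), "R" (3x3) and "t" (3): a world point X has camera coordinates R X + t; the wrist camera has in their place "mount" (4x4, takes a point from camera to tool coordinates, whose origin is the TCP and whose axes are the flange's). Camera axes: x right, y down, z forward; pixel columns grow to the right and rows downward; lengths in m; the calibration is good to about 2 mm. A picture is of the moment at which its call begins: read the wrist's pose just before it. camera_info takes no time and is no camera call.
- sign_off(): hands the job in, once; it reports no verdict.
The state is a dict: "time": time; "qpos": joint angles; "dq": joint speeds; "joint_efforts": joint torques, N m; "eef_pos": TCP position; "tcp_rot": TCP orientation; "contact_force": force on the tool from outside, world axes, zero at the start; "wrist_torque": the same for the moment, N m; "opening": opening from 0.0 (shut) to 1.0 (fully open).
Only numpy, scipy, OpenCV 4.12 (cv2) and the standard library are available. Lean on these libraries where they do the work, as an engineer would, in place of code of your own. Each camera call takes 0.05 s, during which the arm holds its last target. There are 200 camera calls.

### The job

On the electronics repair bench, swing the red-handled toggle clamp over onto the circuit module standing in the test nest, keep it clamped for at least a second, then swing the clamp fully back open. Draw the module straight up out of its slot by its orange handle and hold it over the middle of the lit pad, at least 8 cm clear above the bench, tipped to about 45 degrees so that its component side looks obliquely up. Finish while still holding it there, still and in the air, with the clamp left open, and do not disturb the other things on the bench.

Things in the scene. Friction and masses are not known exactly. Their poses are not given: they have to be found in the camera images.
- nest_slot (a point): Floor centre of the slot in the test nest (fixed base 130 x 220 x 20 mm; this point is on the base's top, 20 mm above the bench). x axis: across the slot, the way the module's component side faces at the start; y: along the slot towards the clamp; z up. Slot 100 mm long (y), 11 mm wide (x), 35 mm deep; its black walls reach 55 mm above the bench.
- nest_hinge (a point): Centre of the toggle clamp's hinge, 85 mm along nest y from the slot centre, 128 mm above the bench, between two red cheeks 30 mm wide (y), 40 mm apart over their outer faces, 145 mm high. Axes as the nest's; the hinge turns about x. The clamp's head reaches up to 232 mm above the bench on its way, 210 mm when open or shut.
- clamp_bar (a point): Grip point on the clamp's red crank bar (12 mm round, level along nest x), 45 mm to the -x side of the hinge centre, 30 mm from the bar's free end, 39 mm from the dark steel weight (32 mm dia) at the stem head. Turns between fingers that pinch it along nest y. At joint value q: nest y = hinge + 85 mm*sin(q-0.7), height = 128 + 85 mm*cos(q-0.7); open it leans away from the module.
- clamp (a joint): Toggle clamp, rad: 1.4 = fully open (press arm up, at its stop; so at the start), 0 = shut, press arm level with its rubber foot on the module's top edge. Weighted over-centre handle: either side of about 0.75 it falls on by itself to that end and stays; moving it takes about 2 N at the bar. Let go when shut, it presses the module with about 3 N (held exactly at 0 it may only just touch).
- module_center (a point): Centre of the module's carrier, 45 mm above its foot: green circuit board in an aluminium frame 96 mm wide (y), 90 high (z), 8 thick (x), 0.14 to 0.25 kg; black chips on its +x side, the component side. x axis: out of the component side; z: from foot to handle. It starts upright in the nest's slot, foot on the slot floor.
- module_handle (a point): Centre of the module's orange handle block on the middle of its top edge: 12 mm thick (x), 44 mm wide (y), 26 mm high (z), 58 mm above module_center along the module's z. Axes as the module's. The clamp's foot comes down on the frame's edge beside it.
- module_foot (a point): Middle of the module's lower edge, 45 mm below module_center along the module's z.
- pad_top (a point): Centre of the lit white top of the light pad: fixed, 180 x 180 mm, its top 18 mm above the bench; z up.
- meter_mid (a point): Yellow and black hand multimeter lying flat, 160 x 80 x 34 mm; its position is the middle of the thing, half-way up. A bystander: leave it alone.
- spool_mid (a point): Upright-axis metal spool, 60 mm diameter, 40 mm high; its position is the middle of the thing, half-way up. A bystander: leave it alone.
- driver_mid (a point): Red-handled screwdriver lying on the bench, about 0.2 m long; its position is a point on it. A bystander: leave it alone.
- cleaner_mid (a point): White bottle with red cap, 52 mm diameter, 120 mm high; its position is the middle of the thing, half-way up. A bystander: leave it alone.
- spare_mid (a point): Another module, blue board with grey handle, lying flat, 116 x 96 x 12 mm; its position is the middle of the thing, half-way up. A bystander: leave it alone.
- tray_mid (a point): Blue divided parts tray 120 x 100 x 35 mm; its position is the middle of the thing, half-way up. A bystander: leave it alone.

How it is judged:
By the outcome, as a careful person would: the job done as asked, in the order asked, and still so for the second after the job is handed in, while the arm keeps its last pose, push and grip.
It also fails if it takes over 61 s, if anything falls off the work surface, if the arm or the gripper's body presses on something with over 40 N, if the wrist force passes 120 N, or if a joint passes its speed limit or range.

## Working session

There is one attempt and no reset: what is moved stays moved. The work goes in short steps, Python scripts to look and compute and a shell command to move; the robot and the scene stay as the last step left them, time stands still between calls to the robot, and variables do not carry over. Pictures are saved under pics/ and viewed, about 8 in all and at most 12, crops included, and the job is handed in when it is done.

```bash
mkdir -p pics; ls; python3 - <<'E'
from plant import *
import cv2
for n in ("scene","top"):
    im=read_camera(n); cv2.imwrite(f"pics/{n}0.png",im[:,:,::-1]); i=camera_info(n); print(n,i)
print(get_state()); print(camera_info("wrist"))
E
```

```text
pics
scene {'K': array([[463.41779987,   0.        , 316.08171662],
       [  0.        , 463.41779987, 200.48244047],
       [  0.        ,   0.        ,   1.        ]]), 'R': array([[ 0.7877149 ,  0.6158959 ,  0.01332236],
       [ 0.5289196 , -0.66507099, -0.52718557],
       [-0.31583111,  0.42231838, -0.84964574]]), 't': array([-0.40083166, -0.21289886,  1.67539959])}
top {'K': array([[448.99948891,   0.        , 325.07149886],
       [  0.        , 448.99948891, 201.10735682],
       [  0.        ,   0.        ,   1.        ]]), 'R': array([[-0.02112789, -0.99975787,  0.00614882],
       [-0.9841702 ,  0.01971525, -0.1761259 ],
       [ 0.17596203, -0.00977266, -0.98434844]]), 't': array([-0.03162466,  0.52074301,  1.3350063 ])}
{'time': 0.1, 'qpos': array([-1.36097678e+00,  2.87082762e-01,  1.57808305e+00,  2.37521468e-05,
        1.27858035e+00, -1.50009497e-01]), 'dq': array([-0.00100718, -0.0033419 , -0.00262501, -0.00144665, -0.00183248,
       -0.00097975]), 'joint_efforts': array([ 3.91939811e-04, -4.07302737e+01, -2.93698329e+01, -1.47316846e-04,
        3.43968291e-03,  3.50071012e-06]), 'eef_pos': array([ 0.23757568, -0.63115746,  0.23005331]), 'tcp_rot': array([ 9.83859036e-01,  1.78941993e-01, -2.08316375e-05, -1.07661018e-03]), 'contact_force': array([ 0.58193734, -0.00571469, -0.12700969]), 'wrist_torque': array([-0.03739728,  0.03461269,  0.02050035]), 'opening': 0.9987788332227325}
{'K': array([[281.8371708 ,   0.        , 318.20597273],
       [  0.        , 281.8371708 , 197.09308853],
       [  0.        ,   0.        ,   1.        ]]), 'mount': array([[-2.31365968e-04, -9.51385830e-01, -3.08001541e-01,
         7.96969156e-02],
       [ 9.99999838e-01, -3.80037291e-04,  4.22712698e-04,
         8.34222465e-04],
       [-5.19214942e-04, -3.08001394e-01,  9.51385764e-01,
        -1.43950249e-01],
       [ 0.00000000e+00,  0.00000000e+00,  0.00000000e+00,
         1.00000000e+00]])}
```

View pics/top0.png

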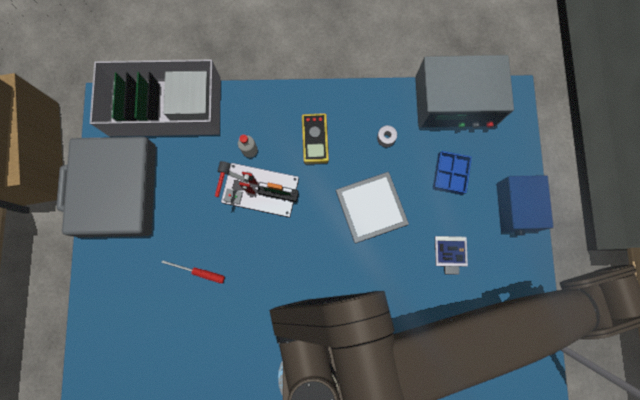

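View pics/scene0.png

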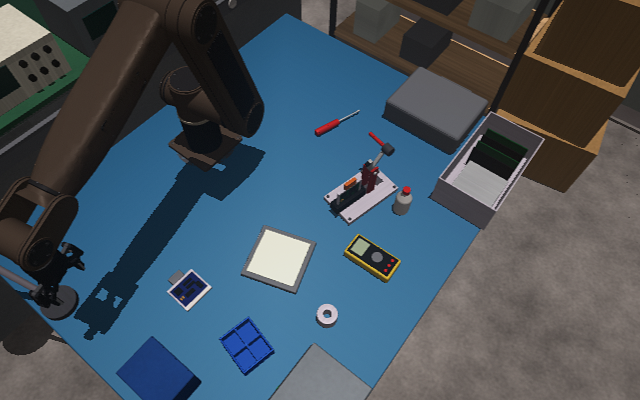

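The top view shows the nest at about (260,190), with the clamp on its left (world +y) and the bar at (219,182). The pad is at (372,207), the meter at (315,138) and the bottle at (248,146). I'll zoom in on both views.

```bash
python3 - <<'E'
import cv2,numpy as np
a=cv2.imread("pics/top0.png")[150:225,205:305]; b=cv2.imread("pics/scene0.png")[120:225,310:415]
A=cv2.resize(a,None,fx=8,fy=8,interpolation=cv2.INTER_CUBIC)
cv2.imwrite("pics/topz.png",A)
cv2.imwrite("pics/scz.png",cv2.resize(b,None,fx=5.7,fy=5.7,interpolation=cv2.INTER_CUBIC))
E
```

```text
(no output)
```

View pics/topz.png

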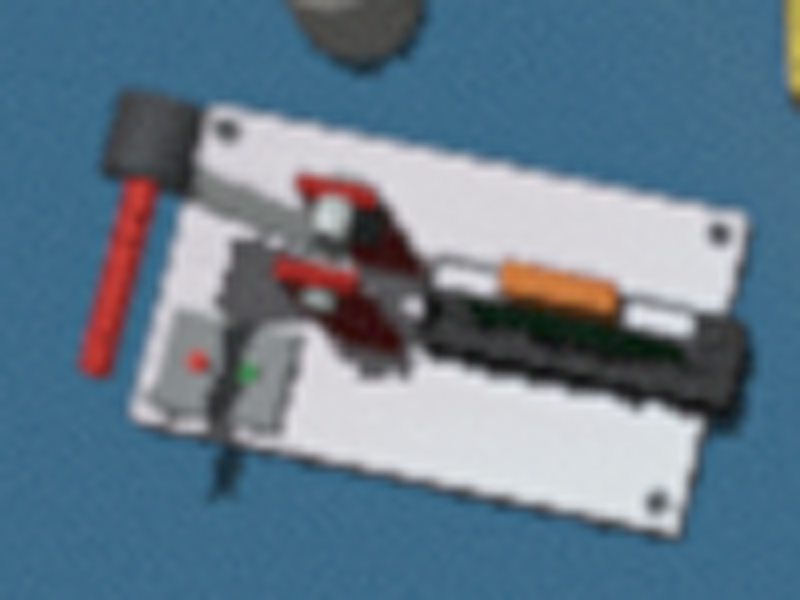

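View pics/scz.png

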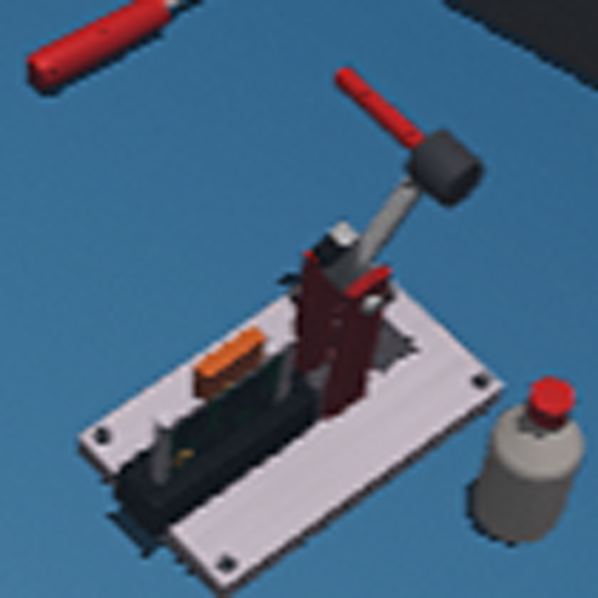

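The zooms show the orange handle's top at top-zoom (558,287), the bar running from (143,182) to its tip at (95,370), and the base corners clearly. Next I'll fit the nest pose using both views.

```bash
cat > h.py <<'E'
import numpy as np,cv2
from scipy.optimize import least_squares
from scipy.spatial.transform import Rotation as Ro
from plant import *
def proj(n,X):
    i=camera_info(n); c=i["R"]@np.asarray(X,float)+i["t"]; p=i["K"]@c; return p[:2]/p[2]
def ray(n,px,z):
    i=camera_info(n); C=-i["R"].T@i["t"]; d=i["R"].T@np.linalg.inv(i["K"])@[px[0],px[1],1]
    return C+d*(z-C[2])/d[2]
E
python3 - <<'E'
from h import *
T=lambda u,v:("top",np.array([205+(u+.5)/8-.5,150+(v+.5)/8-.5]))
S=lambda u,v:("scene",np.array([310+(u+.5)/5.7-.5,120+(v+.5)/5.7-.5]))
# nest local pts (x,y,z) ; base corners flagged
P=[((0,0,.136),T(558,287-7)),((-.075,.1398,.193),T(95,370)),((-.0,.1398,.193),None),((0,0,.136),S(230,357)),((-.075,.1398,.193),S(345,75))]
P=[p for p in P if p[1]]
B=[((.065,.11,.02),T(205,105)),((.065,-.11,.02),T(745,213)),((-.065,-.11,.02),T(683,537)),((-.065,.11,.02),T(130,415)),
((.065,.11,.02),S(503,385)),((.065,-.11,.02),S(222,590)),((-.065,-.11,.02),S(80,437))]
def res(p):
    R=Ro.from_euler('z',p[2]).as_matrix(); o=np.array([p[0],p[1],0]); b=np.array([p[3],p[4],0]); r=[]
    for X,(n,u) in P: r+=list(proj(n,o+R@X)-u)
    for X,(n,u) in B: r+=list(proj(n,o+R@(np.array(X)+b))-u)
    return np.array(r)
s=least_squares(res,[.65,.15,0,0,0],loss='soft_l1'); print(s.x.round(4),np.degrees(s.x[2])); print(res(s.x).reshape(-1,2).round(1))
im=read_camera("top"); m=(im.min(2)>185).astype(np.uint8)[165:245,330:415]
c,_=cv2.findContours(m,0,2); c=max(c,key=cv2.contourArea); r=cv2.minAreaRect(c); print(r)
c0=np.array(r[0])+[330,165]; print("pad",ray("top",c0,.018),[ray("top",q+[330,165],.018)[:2].round(3) for q in cv2.boxPoints(r)])
for n,px,z in [("bottle",(248,146),.06),("meter",(315,138),.03),("spool",(387,135),.04),("driver",(208,275),.015)]: print(n,ray("top",px,z).round(3))
o=s.x
R=Ro.from_euler('z',o[2]).as_matrix()
for nm,X in [("hinge",(0,.085,.128)),("bar",(-.045,.1398,.193)),("barshut",(-.045,.085-.0548,.193)),("handle",(0,0,.123))]: print(nm,(R@X+[o[0],o[1],0]).round(4))
E
```

```text
[ 0.5576  0.1042 -0.2236 -0.0019  0.0595] -12.810162964515168
[[ 0.  -0.7]
 [-0.  -0.3]
 [ 0.  -0.9]
 [-1.2 -0. ]
 [ 0.3 -0.6]
 [ 0.5 -0.4]
 [-0.6 -1.1]
 [-0.2  0.1]
 [-0.3 -0.3]
 [-0.1 -0.5]
 [-1.1 -0.4]]
((41.791969299316406, 41.302921295166016), (47.75859451293945, 47.58772277832031), 70.01689910888672)
pad [ 0.50556059 -0.18875961  0.018     ] [array([ 0.553, -0.094]), array([ 0.603, -0.238]), array([ 0.458, -0.282]), array([ 0.41 , -0.141])]
bottle [0.696 0.194 0.06 ]
meter [ 0.728 -0.015  0.03 ]
spool [ 0.73  -0.244  0.04 ]
driver [0.304 0.319 0.015]
hinge [0.5764 0.1871 0.128 ]
bar [0.5447 0.2505 0.193 ]
barshut [0.5204 0.1436 0.193 ]
handle [0.5576 0.1042 0.123 ]
```

The fit is subpixel: slot at (0.558, 0.104), yaw −12.8°, bar grip point at (0.545, 0.250, 0.193), pad at (0.506, −0.189). The sizes and heights agree with the given ones. I'll move above the bar on an arc, at TCP height of about 0.29, turning +146.6° so the jaws lie along nest y.

```bash
R5='"jaw":[0,0,0,0,0]'
python3 -m jog '{"travel":[[21,29,4],[21,29,4],[21,29,4],[21,29,4],[21,29,4]],"dr":[[0,0,7],[0,0,7],[0,0,7],[0,0,7],[0,0,7]],"jaw":[0,0,0,0,0]}' 20 >/dev/null
python3 -m jog '{"travel":[[21,29,4],[21,29,4],[21,29,4],[21,29,4],[21,29,4]],"dr":[[0,0,7],[0,0,7],[0,0,7],[0,0,7],[0,0,7]],"jaw":[0,0,0,0,0]}'
python3 -m jog '{"travel":[[21,29,4],[21,29,4],[21,29,4],[21,29,4],[21,29,4]],"dr":[[0,0,7],[0,0,7],[0,0,7],[0,0,7],[0,0,7]],"jaw":[0,0,0,0,0]}' >/dev/null
python3 -m jog '{"travel":[[0,37,0],[0,37,0],[0,37,0],[0,37,0],[0,37,0]],"dr":[[0,0,7],[0,0,7],[0,0,7],[0,0,7],[0,0,7]],"jaw":[0,0,0,0,0]}' >/dev/null
python3 -m jog '{"travel":[[0,37,0],[0,37,0],[0,37,0],[0,37,0],[0,37,0]],"dr":[[0,0,6.6],[0,0,0],[0,0,0],[0,0,0],[0,0,0]],"jaw":[0,0,0,0,0]}' >/dev/null
python3 -m jog '{"travel":[[0,37,0],[0,37,0],[0,0,0],[0,0,0]],"dr":[[0,0,0],[0,0,0],[0,0,0],[0,0,0]],"jaw":[0,0,0,0]}'
cat >> h.py <<'E'
def look(name):
    s=get_state(); im=read_camera("wrist"); cv2.imwrite(f"pics/{name}.png",im[:,:,::-1]); return s
def wproj(s,X):
    M=camera_info("wrist"); R=Ro.from_quat(s["tcp_rot"]).as_matrix(); t=R.T@(np.asarray(X)-s["eef_pos"])
    m=M["mount"]; c=m[:3,:3].T@(t-m[:3,3]); p=M["K"]@c; return (p[:2]/p[2]).round(1)
def wray(s,px,z):
    M=camera_info("wrist"); R=Ro.from_quat(s["tcp_rot"]).as_matrix(); m=M["mount"]
    d=R@m[:3,:3]@np.linalg.inv(M["K"])@[px[0],px[1],1]; C=s["eef_pos"]+R@m[:3,3]; return C+d*(z-C[2])/d[2]
def rep(s): 
    R=Ro.from_quat(s["tcp_rot"]).as_matrix(); print("t%.2f"%s["time"],s["eef_pos"].round(4),"yaw y %.1f"%np.degrees(np.arctan2(R[1,1],R[0,1])),"zax",R[:,2].round(3),"F",s["contact_force"].round(1),"op %.3f"%s["opening"],"q",s["qpos"].round(2))
def nest(X,o=(.5576,.1042,-.2236)): return Ro.from_euler('z',o[2]).as_matrix()@X+[o[0],o[1],0]
E
python3 - <<'E'
from h import *
s=look("w1"); rep(s)
for n,X in [("bartip",(-.075,.1398,.193)),("grip",(-.045,.1398,.193)),("barroot",(-.022,.1398,.193)),("handletop",(0,0,.136))]: print(n,wproj(s,nest(X)))
E
```

```text
time: 0.98
eef_pos: [0.4483, -0.34, 0.2712]
tcp_rot: [0.701, 0.713, 0.0, -0.0]
contact_force: [0.7, -0.8, -0.1]
opening: 0.999
time: 2.57
eef_pos: [0.552, 0.249, 0.2906]
tcp_rot: [0.11, 0.994, -0.0, -0.001]
contact_force: [-0.1, -0.1, 0.2]
opening: 0.999
t2.57 [0.552  0.249  0.2906] yaw y 77.4 zax [-0.001 -0.001 -1.   ] F [-0.1 -0.1  0.2] op 0.999 q [ 0.26  0.1   1.69 -0.    1.36 -1.09]
bartip [318.9 155.4]
grip [318.7 188.8]
barroot [318.6 212.9]
handletop [195.3 212.3]
```

View pics/w1.png

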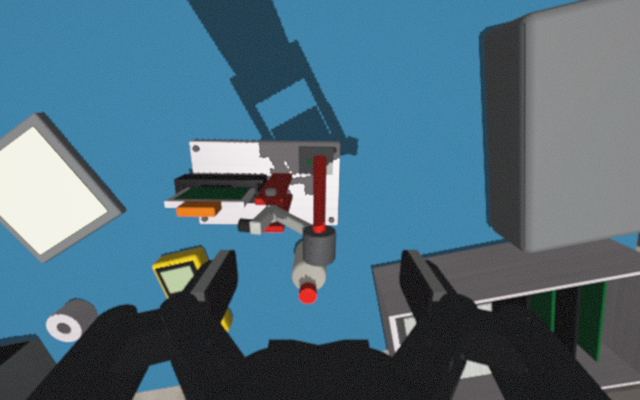

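The bar appears at columns 318–320, from tip (320,155) to the weight at (318,240). The predicted columns agree to about 1 px, and the handle to 3 px. I'll descend and grip the bar.

```bash
python3 -m jog '{"travel":[[-7,1.5,-25],[0,0,-30],[0,0,-30],[0,0,-31.5],[0,0,0]],"dr":[[0,0,0],[0,0,0],[0,0,0],[0,0,0],[0,0,0]],"jaw":[0,0,0,0,0]}' 20
python3 -m jog '{"travel":[[0,0,0],[0,0,0],[0,0,0],[0,0,0],[0,0,0]],"dr":[[0,0,0],[0,0,0],[0,0,0],[0,0,0],[0,0,0]],"jaw":[255,255,255,255,255]}' 20
python3 -m jog '{"travel":[[0,0,0],[0,0,0],[0,0,0],[0,0,0],[0,0,0]],"dr":[[0,0,0],[0,0,0],[0,0,0],[0,0,0],[0,0,0]],"jaw":[255,255,255,255,255]}' 20
python3 -m jog '{"travel":[[0,0,0],[0,0,0],[0,0,0]],"dr":[[0,0,0],[0,0,0],[0,0,0]],"jaw":[255,255,255]}' 20
```

```text
time: 3.03
eef_pos: [0.5415, 0.2458, 0.167]
tcp_rot: [0.113, 0.994, -0.003, -0.006]
contact_force: [-1.2, -0.7, -1.6]
opening: 1.0
time: 3.45
eef_pos: [0.5468, 0.2489, 0.1771]
tcp_rot: [0.111, 0.994, 0.001, 0.002]
contact_force: [0.5, -0.3, 0.4]
opening: 0.297
time: 3.87
eef_pos: [0.5467, 0.25, 0.1766]
tcp_rot: [0.111, 0.994, 0.002, 0.002]
contact_force: [1.1, 4.9, 5.3]
opening: 0.133
time: 4.12
eef_pos: [0.5468, 0.25, 0.1765]
tcp_rot: [0.111, 0.994, 0.002, 0.002]
contact_force: [0.1, 5.3, 5.6]
opening: 0.13
```

The bar is gripped: the opening of about 11 mm fits the 12 mm bar. Now I'll swing it shut along the arc.

```bash
python3 -m jog '{"travel":[[-2.1,-9.4,7],[-2.3,-10.2,5.6],[-2.5,-10.9,4.1],[-2.6,-11.3,2.5],[-2.6,-11.6,0.8]],"dr":[[0,0,0],[0,0,0],[0,0,0],[0,0,0],[0,0,0]],"jaw":[255,255,255,255,255]}' 20
python3 -m jog '{"travel":[[-2.6,-11.6,-0.8],[-2.6,-11.3,-2.5],[-2.5,-10.9,-4.1],[-2.3,-10.2,-5.6],[-2.1,-9.4,-7]],"dr":[[0,0,0],[0,0,0],[0,0,0],[0,0,0],[0,0,0]],"jaw":[255,255,255,255,255]}' 20
python3 -m jog '{"travel":[[0,0,0],[0,0,0],[0,0,0]],"dr":[[0,0,0],[0,0,0],[0,0,0]],"jaw":[255,255,255]}' 20
python3 - <<'E'
from h import *
s=look("w2");rep(s); cv2.imwrite("pics/s2.png",cv2.resize(read_camera("scene")[110:230,300:420,::-1],None,fx=4,fy=4,interpolation=2))
a=cv2.imread("pics/w2.png"); b=cv2.imread("pics/s2.png")
cv2.imwrite("pics/c2.png",np.hstack([cv2.resize(a[60:300,160:480],(427,320)),cv2.resize(b,(320,320))]))
E
```

```text
time: 4.53
eef_pos: [0.5337, 0.1946, 0.1952]
tcp_rot: [0.111, 0.994, -0.0, 0.001]
contact_force: [0.5, -0.2, 4.9]
opening: 0.129
time: 4.95
eef_pos: [0.5217, 0.1432, 0.1756]
tcp_rot: [0.113, 0.994, 0.004, 0.0]
contact_force: [-5.7, 29.8, 32.3]
opening: 0.127
time: 5.2
eef_pos: [0.5217, 0.1441, 0.1762]
tcp_rot: [0.112, 0.994, 0.003, 0.0]
contact_force: [-0.3, 9.1, 8.1]
opening: 0.132
t5.20 [0.5217 0.1441 0.1762] yaw y 77.2 zax [ 0.001  0.007 -1.   ] F [-0.3  9.1  8.1] op 0.132 q [ 0.08  0.04  1.96  0.01  1.14 -1.27]
```

View pics/c2.png

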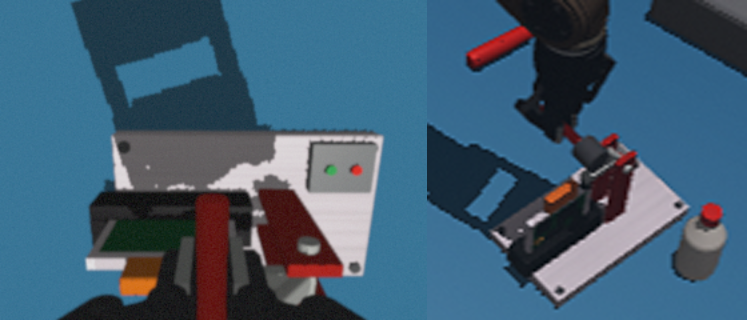

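The clamp is shut, with its foot on the module edge and 8–9 N felt at the bar. I'll release it so its own weight clamps, wait about 2 s, then re-grip.

```bash
Z='{"travel":[[0,0,0],[0,0,0],[0,0,0],[0,0,0],[0,0,0]],"dr":[[0,0,0],[0,0,0],[0,0,0],[0,0,0],[0,0,0]],"jaw":[90,90,90,90,90]}'
python3 -m jog '{"travel":[[0,0,0],[0,0,0],[0,0,0],[0,0,0],[0,0,0]],"dr":[[0,0,0],[0,0,0],[0,0,0],[0,0,0],[0,0,0]],"jaw":[90,90,90,90,90]}' >/dev/null
python3 -m jog '{"travel":[[0,0,0],[0,0,0],[0,0,0],[0,0,0],[0,0,0]],"dr":[[0,0,0],[0,0,0],[0,0,0],[0,0,0],[0,0,0]],"jaw":[90,90,90,90,90]}'
python3 -m jog '{"travel":[[0,0,0],[0,0,0],[0,0,0],[0,0,0],[0,0,0]],"dr":[[0,0,0],[0,0,0],[0,0,0],[0,0,0],[0,0,0]],"jaw":[90,90,90,90,90]}' >/dev/null
python3 -m jog '{"travel":[[0,0,0],[0,0,0],[0,0,0],[0,0,0],[0,0,0]],"dr":[[0,0,0],[0,0,0],[0,0,0],[0,0,0],[0,0,0]],"jaw":[90,90,90,90,90]}' >/dev/null
python3 -m jog '{"travel":[[0,0,0],[0,0,0],[0,0,0],[0,0,0],[0,0,0]],"dr":[[0,0,0],[0,0,0],[0,0,0],[0,0,0],[0,0,0]],"jaw":[90,90,90,90,90]}'
python3 -m jog '{"travel":[[0,0,0],[0,0,0],[0,0,0],[0,0,0],[0,0,0]],"dr":[[0,0,0],[0,0,0],[0,0,0],[0,0,0],[0,0,0]],"jaw":[255,255,255,255,255]}' 20 >/dev/null
python3 -m jog '{"travel":[[0,0,0],[0,0,0],[0,0,0],[0,0,0],[0,0,0]],"dr":[[0,0,0],[0,0,0],[0,0,0],[0,0,0],[0,0,0]],"jaw":[255,255,255,255,255]}' 20
```

```text
time: 6.13
eef_pos: [0.5215, 0.1419, 0.1749]
tcp_rot: [0.111, 0.994, -0.0, 0.0]
contact_force: [0.3, 0.6, -0.1]
opening: 0.65
time: 7.38
eef_pos: [0.5215, 0.1419, 0.1748]
tcp_rot: [0.111, 0.994, -0.0, -0.0]
contact_force: [-0.2, 1.0, 0.9]
opening: 0.645
time: 8.22
eef_pos: [0.522, 0.1442, 0.1749]
tcp_rot: [0.112, 0.994, 0.003, 0.001]
contact_force: [1.6, 7.0, -1.2]
opening: 0.134
```

Clamped and released for about 1.9 s. Now I'll swing it back open.

```bash
python3 -m jog '{"travel":[[2.1,9.4,7],[2.3,10.2,5.6],[2.5,10.9,4.1],[2.6,11.3,2.5],[2.6,11.6,0.8]],"dr":[[0,0,0],[0,0,0],[0,0,0],[0,0,0],[0,0,0]],"jaw":[255,255,255,255,255]}' 20
python3 -m jog '{"travel":[[2.6,11.6,-0.8],[2.6,11.3,-2.5],[2.5,10.9,-4.1],[2.3,10.2,-5.6],[2.1,9.4,-7]],"dr":[[0,0,0],[0,0,0],[0,0,0],[0,0,0],[0,0,0]],"jaw":[255,255,255,255,255]}' 20
python3 -m jog '{"travel":[[0.4,2,-1.5],[0,0,0],[0,0,0],[0,0,0]],"dr":[[0,0,0],[0,0,0],[0,0,0],[0,0,0]],"jaw":[255,255,255,255]}' 20
python3 -m jog '{"travel":[[0,0,0],[0,0,0],[0,0,0],[0,0,0],[0,0,0]],"dr":[[0,0,0],[0,0,0],[0,0,0],[0,0,0],[0,0,0]],"jaw":[60,60,60,60,60]}' 20
python3 -m jog '{"travel":[[0,0,0],[0,0,0],[0,0,0]],"dr":[[0,0,0],[0,0,0],[0,0,0]],"jaw":[60,60,60]}' 20
```

```text
time: 8.63
eef_pos: [0.5342, 0.1964, 0.1966]
tcp_rot: [0.111, 0.994, -0.0, 0.001]
contact_force: [-0.7, -3.1, 6.0]
opening: 0.13
time: 9.05
eef_pos: [0.5465, 0.2502, 0.1744]
tcp_rot: [0.111, 0.994, 0.0, 0.001]
contact_force: [2.3, 0.6, 2.7]
opening: 0.132
time: 9.38
eef_pos: [0.5466, 0.2512, 0.1733]
tcp_rot: [0.111, 0.994, 0.0, 0.001]
contact_force: [1.4, -1.1, 3.8]
opening: 0.131
time: 9.8
eef_pos: [0.5455, 0.2508, 0.1727]
tcp_rot: [0.111, 0.994, -0.0, -0.001]
contact_force: [0.1, 0.0, -0.1]
opening: 0.764
time: 10.05
eef_pos: [0.546, 0.2508, 0.1733]
tcp_rot: [0.111, 0.994, 0.0, -0.0]
contact_force: [-0.5, 0.5, -0.2]
opening: 0.762
```

Released at the open stop. I'll rise, move over the handle turning −90°, and take a close look.

```bash
python3 -m jog '{"travel":[[0,0,30],[0,0,30],[0,0,30],[0,0,30]],"dr":[[0,0,0],[0,0,0],[0,0,0],[0,0,0]],"jaw":[60,60,60,60]}'
python3 -m jog '{"travel":[[0.8,-11.6,0],[0.8,-11.6,0],[0.8,-11.6,0],[0.8,-11.6,0],[0.8,-11.6,0]],"dr":[[0,0,-7],[0,0,-7],[0,0,-7],[0,0,-7],[0,0,-7]],"jaw":[60,60,60,60,60]}' >/dev/null
python3 -m jog '{"travel":[[0.8,-11.6,0],[0.8,-11.6,0],[0.8,-11.6,0],[0.8,-11.6,0],[0.8,-11.6,0]],"dr":[[0,0,-7],[0,0,-7],[0,0,-7],[0,0,-7],[0,0,-7]],"jaw":[60,60,60,60,60]}' >/dev/null
python3 -m jog '{"travel":[[0.8,-11.6,0],[0.8,-11.6,0],[0.8,-11.6,0],[0,0,0],[0,0,0]],"dr":[[0,0,-7],[0,0,-7],[0,0,-6],[0,0,0],[0,0,0]],"jaw":[60,60,60,60,60]}'
python3 - <<'E'
from h import *
s=look("w3"); rep(s)
for n,X in [("h",(0,0,.136)),("h+y",(0,.022,.136)),("h-y",(0,-.022,.136)),("weightend",(-.006,.1398,.193)),("bartip",(-.075,.1398,.193)),("hinge",(0,.085,.128))]: print(n,wproj(s,nest(X)))
i=cv2.imread("pics/w3.png"); cv2.imwrite("pics/w3z.png",cv2.resize(i[60:330,160:500],None,fx=2,fy=2,interpolation=2))
E
```

```text
time: 10.38
eef_pos: [0.5458, 0.2507, 0.2946]
tcp_rot: [0.111, 0.994, -0.0, -0.0]
contact_force: [0.1, 0.1, 1.3]
opening: 0.764
time: 11.63
eef_pos: [0.5565, 0.0998, 0.2934]
tcp_rot: [0.781, 0.625, 0.0, -0.0]
contact_force: [-0.1, -0.3, 0.2]
opening: 0.767
t11.63 [0.5565 0.0998 0.2934] yaw y -12.7 zax [ 0.  0. -1.] F [-0.1 -0.3  0.2] op 0.767 q [-0.    0.    1.78  0.    1.36  0.22]
h [317.2 176.7]
h+y [317.2 156.7]
h-y [317.2 195.8]
weightend [309.2  14. ]
bartip [217.5  13.8]
hinge [317.3  94.7]
```

View pics/w3z.png

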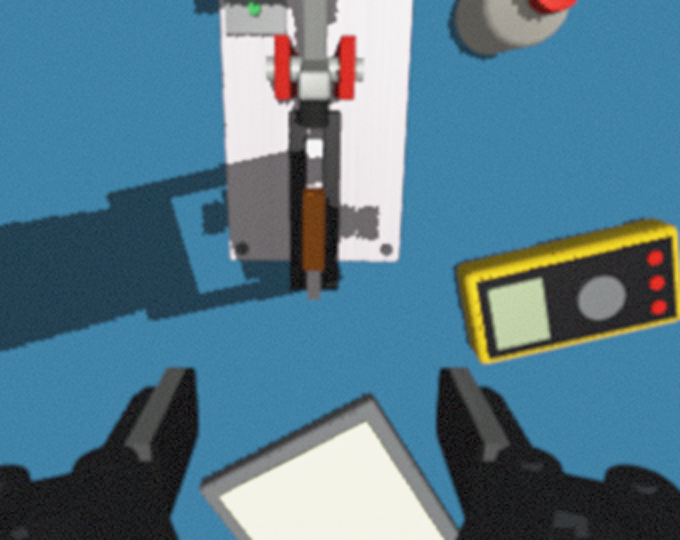

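The handle top is at px (317, 154–195) against a prediction of (317, 157–196), so alignment is good. The clamp is open, with its foot clear at nest y ≥ 62 mm. I'll descend and grip the handle.

```bash
python3 -m jog '{"travel":[[0.4,0.5,-35],[0,0,-35],[0,0,-35],[0,0,-32],[0,0,-30]],"dr":[[0,0,0],[0,0,0],[0,0,0],[0,0,0],[0,0,0]],"jaw":[60,60,60,60,60]}'
python3 -m jog '{"travel":[[0,0,-12],[0,0,-8],[0,0,0],[0,0,0]],"dr":[[0,0,0],[0,0,0],[0,0,0],[0,0,0]],"jaw":[60,60,60,60]}' 20
python3 -m jog '{"travel":[[0,0,0],[0,0,0],[0,0,0],[0,0,0],[0,0,0]],"dr":[[0,0,0],[0,0,0],[0,0,0],[0,0,0],[0,0,0]],"jaw":[255,255,255,255,255]}' 20
python3 -m jog '{"travel":[[0,0,0],[0,0,0],[0,0,0],[0,0,0],[0,0,0]],"dr":[[0,0,0],[0,0,0],[0,0,0],[0,0,0],[0,0,0]],"jaw":[255,255,255,255,255]}' 20
python3 -m jog '{"travel":[[0,0,0],[0,0,0],[0,0,0]],"dr":[[0,0,0],[0,0,0],[0,0,0]],"jaw":[255,255,255]}' 60
python3 - <<'E'
from h import *
rep(get_state())
E
```

```text
time: 12.1
eef_pos: [0.5562, 0.1014, 0.1244]
tcp_rot: [0.78, 0.625, -0.0, -0.0]
contact_force: [-0.2, 0.0, 0.6]
opening: 0.767
time: 12.43
eef_pos: [0.558, 0.1007, 0.1078]
tcp_rot: [0.781, 0.624, 0.001, 0.001]
contact_force: [0.6, 0.2, 0.6]
opening: 0.762
time: 12.85
eef_pos: [0.5568, 0.1006, 0.1073]
tcp_rot: [0.782, 0.624, -0.0, -0.0]
contact_force: [-1.7, 0.5, 3.8]
opening: 0.137
time: 13.27
eef_pos: [0.557, 0.1006, 0.1073]
tcp_rot: [0.782, 0.624, -0.0, -0.0]
contact_force: [-2.1, -0.4, 5.3]
opening: 0.133
time: 13.52
eef_pos: [0.557, 0.1005, 0.1074]
tcp_rot: [0.782, 0.624, -0.0, -0.0]
contact_force: [-2.5, 0.9, 5.8]
opening: 0.13
t13.52 [0.557  0.1005 0.1074] yaw y -12.8 zax [-0.  0. -1.] F [-2.5  0.9  5.8] op 0.130 q [-0.    0.18  1.94  0.    1.02  0.22]
```

Gripped. I'll lift straight out, slowly through the slot and then faster.

```bash
python3 -m jog '{"travel":[[0,0,5],[0,0,8],[0,0,8],[0,0,8],[0,0,8]],"dr":[[0,0,0],[0,0,0],[0,0,0],[0,0,0],[0,0,0]],"jaw":[255,255,255,255,255]}' 60
python3 -m jog '{"travel":[[0,0,20],[0,0,30],[0,0,30],[0,0,30],[0,0,15]],"dr":[[0,0,0],[0,0,0],[0,0,0],[0,0,0],[0,0,0]],"jaw":[255,255,255,255,255]}' 60
python3 -m jog '{"travel":[[0,0,0],[0,0,0]],"dr":[[0,0,0],[0,0,0]],"jaw":[255,255]}' 60
python3 - <<'E'
from h import *
s=look("w4");rep(s)
b=read_camera("scene")[110:270,260:420,::-1]
cv2.imwrite("pics/c4.png",np.hstack([cv2.imread("pics/w4.png")[:360,160:480],cv2.resize(b,(360,360),interpolation=2)]))
E
```

```text
time: 13.93
eef_pos: [0.5569, 0.1004, 0.1441]
tcp_rot: [0.781, 0.624, 0.0, 0.0]
contact_force: [-0.4, 1.4, -1.4]
opening: 0.133
time: 14.35
eef_pos: [0.5585, 0.1005, 0.274]
tcp_rot: [0.781, 0.624, 0.003, 0.002]
contact_force: [1.0, 0.4, -0.8]
opening: 0.126
time: 14.52
eef_pos: [0.5573, 0.1004, 0.2696]
tcp_rot: [0.781, 0.624, 0.001, 0.001]
contact_force: [0.4, 0.6, -2.8]
opening: 0.127
t14.52 [0.5573 0.1004 0.2696] yaw y -12.8 zax [ 0.003 -0.    -1.   ] F [ 0.4  0.6 -2.8] op 0.127 q [-0.    0.02  1.81 -0.    1.31  0.22]
```

View pics/c4.png

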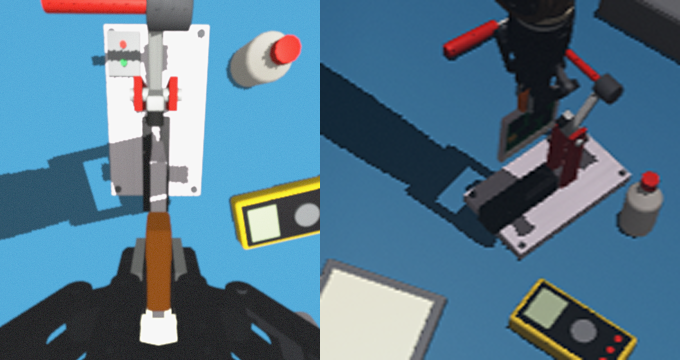

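The module is out of the slot, held upright, and the clamp is still open with the slot empty. Now over to the pad, yawing about −18°, then the tilt.

```bash
python3 -m jog '{"travel":[[-7.9,-15,0],[-7.9,-27.7,0],[-7.9,-27.7,0],[-7.9,-27.7,0],[-7.9,-27.7,0]],"dr":[[0,0,-1.8],[0,0,-1.8],[0,0,-1.8],[0,0,-1.8],[0,0,-1.8]],"jaw":[255,255,255,255,255]}' 60 >/dev/null
python3 -m jog '{"travel":[[-7.9,-27.7,0],[-7.9,-27.7,0],[-7.9,-27.7,0],[-7.9,-27.7,0],[-7.9,-27.7,0]],"dr":[[0,0,-1.8],[0,0,-1.8],[0,0,-1.8],[0,0,-1.8],[0,0,-1.8]],"jaw":[255,255,255,255,255]}' 60 >/dev/null
python3 -m jog '{"travel":[[0,-12,0],[0,0,0],[0,0,0],[0,0,0]],"dr":[[-3.3,-5.5,0],[-3.3,-5.5,0],[-3.3,-5.5,0],[-3.3,-5.5,0]],"jaw":[255,255,255,255]}' 60
python3 -m jog '{"travel":[[0,0,0],[0,0,0],[0,0,0],[0,0,0],[0,0,0]],"dr":[[-3.3,-5.5,0],[-3.3,-5.5,0],[-3.3,-5.5,0],[0,0,0],[0,0,0]],"jaw":[255,255,255,255,255]}' 60
cat >> h.py <<'E'
def module(s):
    R=Ro.from_quat(s["tcp_rot"]).as_matrix(); c=s["eef_pos"]+.0424*R[:,2]+.0037*R[:,0]
    print("centre",c.round(4),"foot",(c+.045*R[:,2]).round(4),"tilt of z from vertical %.1f"%np.degrees(np.arccos(-R[2,2])),"comp normal",R[:,1].round(3),"d_centre->pad mm",(1e3*(np.array([.5056,-.1888])-c[:2])).round(1)); return R,c
E
python3 - <<'E'
from h import *
s=get_state();rep(s);module(s)
E
```

```text
time: 15.78
eef_pos: [0.477, -0.176, 0.266]
tcp_rot: [0.848, 0.481, 0.109, 0.194]
contact_force: [-0.6, 0.4, -0.6]
opening: 0.131
time: 16.2
eef_pos: [0.4761, -0.1747, 0.2643]
tcp_rot: [0.805, 0.457, 0.186, 0.329]
contact_force: [0.9, -0.4, -0.2]
opening: 0.128
t16.20 [ 0.4761 -0.1747  0.2643] yaw y -30.7 zax [ 0.6   -0.36  -0.714] F [ 0.9 -0.4 -0.2] op 0.128 q [-0.56 -0.52  2.38  0.03  0.51 -0.04]
centre [ 0.5035 -0.1868  0.2341] foot [ 0.5305 -0.203   0.2019] tilt of z from vertical 44.4 comp normal [ 0.614 -0.365  0.7  ] d_centre->pad mm [ 2.1 -2. ]
```

The tilt was reached. I'll make a small correction, settle, and check for slip in the pictures.

```bash
python3 -m jog '{"travel":[[2,-2,0],[0,0,0],[0,0,0],[0,0,0],[0,0,0]],"dr":[[-0.3,-0.5,0],[0,0,0],[0,0,0],[0,0,0],[0,0,0]],"jaw":[255,255,255,255,255]}' 60
python3 -m jog '{"travel":[[0,0,0],[0,0,0],[0,0,0],[0,0,0],[0,0,0]],"dr":[[0,0,0],[0,0,0],[0,0,0],[0,0,0],[0,0,0]],"jaw":[255,255,255,255,255]}' 60 >/dev/null
python3 - <<'E'
from h import *
s=get_state();rep(s);R,c=module(s);print("dq",np.abs(s["dq"]).max())
im=np.ascontiguousarray(read_camera("scene")[:,:,::-1]); im2=cv2.resize(im[60:300,190:430],None,fx=2.4,fy=2.4,interpolation=2)
# expected frame corners (aluminium frame outline)
for a in (-.048,.048):
    for b in (-.045,.045):
        X=c+a*R[:,0]+b*R[:,2]+.004*R[:,1]; p=(proj("scene",X)-[190,60])*2.4; cv2.circle(im2,tuple(int(v) for v in p),4,(255,0,255),1)
cv2.imwrite("pics/c5.png",im2)
E
```

```text
time: 16.62
eef_pos: [0.4803, -0.1782, 0.2689]
tcp_rot: [0.802, 0.456, 0.19, 0.337]
contact_force: [-0.3, 0.2, -0.8]
opening: 0.127
t17.03 [ 0.4799 -0.1778  0.2683] yaw y -30.7 zax [ 0.611 -0.367 -0.701] F [-0.4 -0.7 -1.7] op 0.129 q [-0.56 -0.52  2.38  0.03  0.49 -0.04]
centre [ 0.5077 -0.1902  0.2386] foot [ 0.5352 -0.2067  0.207 ] tilt of z from vertical 45.5 comp normal [ 0.603 -0.358  0.713] d_centre->pad mm [-2.1  1.4]
dq 0.002198295221469184
```

View pics/c5.png

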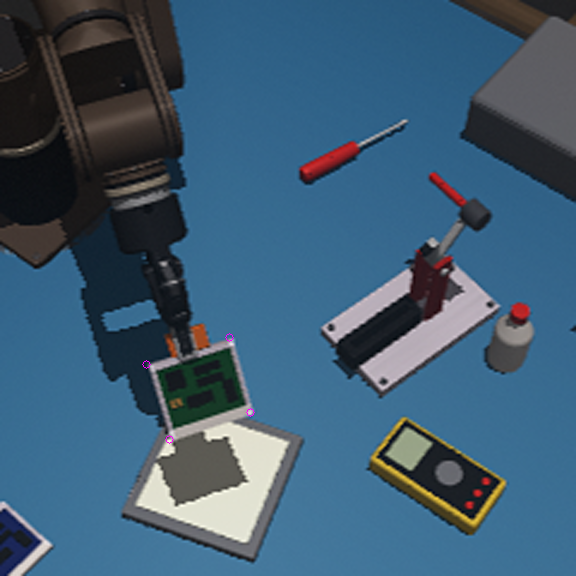

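The overlay corners match the frame to within about 2 px, so the module hasn't slipped. The chips look obliquely up, the clamp is open and the bystanders haven't moved. Handing in.

```bash
python3 -c "
from plant import *
print(sign_off()); s=get_state(); print(s['time'],s['eef_pos'],s['opening'])"
```

```text
the job is handed in; nothing more can be done
None
the job is handed in; nothing more can be done
```

I did the job in the order asked and handed it in at about 17 s on the robot's clock. sign_off reports no verdict, so what follows is from my own checks.

- **Clamp:** I swung it shut by its bar and let go, so it pressed the module by its own weight for about 2 s. I then swung it back to its open stop, and the last picture shows it still open.
- **Module:** I drew it straight up out of the slot by the orange handle and carried it over to the pad.
- **Final hold:** By the arm's pose, the module's centre is about 2.5 mm from the pad's centre. It is tipped 45.5° with the component side obliquely up, and its lower edge is about 0.20 m above the bench. The arm was still, and the predicted frame corners match the last picture to about 2 px, so there is no visible slip.
- **Forces:** The highest wrist force I read was about 44 N, for a moment as the clamp shut on the module. That is well under the 120 N wrist limit; the 40 N limit is for the arm or gripper's body, and only the fingers were touching, on the bar.
- **Other things on the bench:** In the last picture the meter, bottle and screwdriver look undisturbed. It does not show the spool and the tray, and only a corner of the spare module is in view; the arm stayed clear of all three.

No check failed. After my last correction the centre offset was about the same size, only on the other side of the pad's centre, and I left it there.

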